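Slide the lamp pod round its curved arm to the stop

ROBOT

A 6-joint arm with a two-finger parallel gripper is mounted at the origin on the work surface. World frame = base frame: x ahead of the robot, y to its left, z up, the work surface at z = 0. Lengths are in m, angles in degrees, forces in N, time in s.
With the tool pointing down it reaches from about 0.25 to 0.725 m from the base axis. Payload 9.7 kg.
Tool frame: the origin (TCP) lies at the very end of the fingers, on their centre line; the grasp point (between the pads) lies 19 mm behind it; y points along the fingers, x is the direction in which the jaws open and shut, and the axes are right-handed (so a half turn about y gives the same grasp; the last joint's range is limited). The gripper opens to 85 mm and grips with 20 to 120 N. Pads are 22 mm wide; open, the fingers measure 114 mm over their backs; the gripper's body (76 mm by 85 mm) begins 54 mm behind the grasp point. The pads swing forward as they close: fully open they stand 13 mm farther back than shut.
Start: joints at [66.463, 4.979, 10.078, 95.1, 0, 90], TCP at [0.22, 0.504, 0.2] pointing down, gripper open.
Joint ranges: [-179.16, 179.16], [-48.56, 103.87], [-65.8, 70.77], [-126.05, 130.52], [-82.76, 87.17], [-180, 180]. Speed limits (degrees/s): [127.2, 127.2, 147.25, 180, 180, 180].

INTERFACE

Orientations are given as [roll, pitch, yaw] about the fixed x, y, z axes, in that order (R = Rz(yaw) Ry(pitch) Rx(roll)).
In Python, from workcell import bot gives the robot as it stands.
- The arm moves only by the shell command python3 -m jog 'ROWS' [FORCE]. ROWS is JSON, a list of rows, each a list of 7 numbers: the closure, from 0 (fully open) to 1 (shut), then the shift along the world's x, y, z in units of 25 mm (1.0 is 25 mm), then the turn, a rotation vector about the world's x, y, z in units of 5 degrees (1.0 is 5 degrees). A call has 1 to 5 rows; each row is the pose to reach, as a shift and turn from the pose commanded when the call began; what a row does not reach only later rows make up. A row lasts 1/10 s, in which the tool goes at most 50 mm and 8.59 degrees, less where a joint would pass 70% of its speed; a pose out of reach is approached as far as the arm can. A call with a gripper value outside its range is refused whole. The fingers move at their own pace and stop on an object; FORCE is the grip in N (left out, the last holds). Time passes only in rows, so rows that repeat a pose let the fingers close. It gives the time, the measured TCP pose, the force and the opening at its end, in the units of the state.
- bot.get_obs(): the state, without advancing time (a new reading comes with each control period).
- bot.camera(name): name is "side" or "top" or "wrist"; returns (picture, depth): 400x640x3 uint8, red, green, blue; 400x640 float32, m along the optical axis (not along the pixel's ray), 0 where there is no reading.
- bot.camera_model(name): a dict with "fx", "fy", "cx", "cy" (pixels), "k1" (the pictures are not rectified: a ray, as slopes to the right and down, at radius r is drawn at 1 + k1 r^2 times it, then the intrinsics apply), "rvec" (rotation vector, rad) and "tvec" (3), from world to camera coordinates, as OpenCV has them; the wrist camera has in their place "tool_from_camera" (4x4, takes a point from camera to tool coordinates, whose origin is the TCP and whose axes are the tool frame's). Camera axes: x right, y down, z forward; pixel columns grow to the right and rows downward; lengths in m; the calibration is good to about 2 mm. A picture is of the moment at which its call begins: read the wrist's pose just before it. camera_model takes no time and is no camera call.
- bot.job_done(): hands the job in, once; it reports no verdict.
Trained networks look in the newest picture that a camera, given by its name, has taken for a name from the list of things; names that differ only in an ending like _2 or _b are one class to them, and where a whole thing is asked for, a point or a joint stands for the part that bears it (a point fixed in the world has none). Each returns a list of dicts, best first, with "conf" (0 to 1); they miss things now and then, are a little off and sometimes report something else, mostly with a low value. They report only what shows in the picture. A call takes as long as a camera call. They do not tell look-alikes from the thing itself.
- bot.regions_of(camera, label): "pixels" (400x640 bool, what is visible of it) and "point" ([row, column] in pixels, amid what is visible of it).
The state is a dict: "time": time; "q": joint angles; "qd": joint speeds; "joint_efforts": joint torques, N m; "ee_pos": TCP position; "tcp_rot": TCP orientation; "wrist_force": force on the tool from outside, world axes, zero at the start; "torque": the same for the moment, N m; "opening": finger opening in m.
Only numpy, scipy, OpenCV 4.12 (cv2) and the standard library are available. Lean on these libraries where they do the work, as an engineer would, in place of code of your own. Each camera call takes 0.05 s, during which the arm holds its last target. There are 200 camera calls.

TASK

Pick up the small lamp pod standing on the bench, thread its sleeve over the free end of the stand's curved rod and slide it along, turning it with the bend, until it meets the stop collar; press it against the collar with a steady push of about 8 N for a second, then let go so that it hangs there lamp-down, right up against the collar. Work by feel: do not force the sleeve on the rod and do not shift the collar from where it is clamped. Leave the plaster models and jars where they stand.

Things in the scene. Friction and masses are not known exactly. Their poses are not given: they have to be found in the camera images.
- pod: Lamp pod, loose, aluminium, about 0.22 kg (varies), upright on the bench: a round puck 58 mm across and 26 mm high, a neck, a horizontal sleeve, and on top a black grip tab 26 mm long (along the bore), 10 mm thick, from 64 to 104 mm above the underside. Origin: centre of the underside; z up, x along the bore, y across the tab's thickness. Same both ways round: either end may go on first.
- bore (a point): Centre of the bore of the pod's sleeve, 54 mm above the underside; axes as the pod's. The sleeve is octagonal, 23 mm outside, 30 mm long, open at both ends; the bore is 15 mm across flats, 1.5 mm of play all round on the rod, some of it used up on the bend.
- stand: Stand screwed to the bench: round foot 110 mm across, 20 mm pillar 160 mm high, and a level steel rod 12 mm thick, centre line 150 mm above the bench, that does not give. Origin: foot of the pillar, z up. In its x, y (mm) the rod runs from the tip (-200, 200) straight in -y to (-200, 140), round a quarter circle of radius 140 about (-60, 140) to (-60, 0), then in +x to the pillar (0, 0).
- tip (a point): Very end of the rod's free tip, on its centre line; axes as the stand's. The last 10 mm are thinned to a round nose 8 mm thick.
- bend_start (a point): Point on the rod's centre line, 60 mm in from the tip, where the straight part ends and the bend begins; axes as the stand's.
- collar: Stop collar: a dark steel ring 23 mm across and 12 mm long clamped on the bend, with a small thumbscrew below; 62 to 81 degrees round the bend from bend_start. Origin: the centre of the bend, 150 mm above the bench; x points from there to the collar's near face, z up. Held by friction only: pushed along the rod with more than about 14 N it slips.
- stop_face (a point): Centre of the collar's near face (the one that the sleeve meets), on the rod's centre line, 140 mm from the bend's centre; axes as the collar's. With the sleeve against the collar, bore lies 15 mm before this point along the rod.
- model_a: Plaster tooth model, loose, 56 x 62 mm and about 32 mm high, standing under the curved rod. Origin: centre of its underside.
- model_b: Plaster tooth model, loose, 56 x 62 mm and about 36 mm high. Origin: centre of its underside.
- jar_a: Small jar with a red cap, loose, 42 mm in diameter, 50 mm high. Origin: centre of its underside.
- jar_b: Another such jar, 42 mm in diameter, 50 mm high.
- jar_c: A slightly larger jar, 48 mm in diameter, 56 mm high.
There are look-alikes about, which are no part of the job. There is more than one size of the pod; the job needs the middle-sized.

How it is judged (in metres and radians):
On the way, in this order (a step that is already met when the one before it is completed fails the run):
1. the sleeve is on the rod: its bore passes bend_start (distance between bore and bend_start below 0.015 m), for 0.05 s.
2. the sleeve is pressed against the collar with at least 5 N for 0.5 s (contact force between pod and collar above 5 N and distance between bore and stop_face below 0.0185 m), for 0.5 s.
At the end, for the whole second after the job is handed in: The pod hangs on the rod lamp-down (within 0.2 rad of upright), at rest, with its bore centre within 18.5 mm of the collar's near face (touching is 15 mm) (distance between bore and stop_face below 0.0185 m and angle between pod's own z axis and vertical below 0.2 rad and linear speed of pod below 0.03 m/s and angular speed of pod below 0.5 rad/s).
It fails at once if the collar is shifted by more than 3 mm from where it was clamped (distance of stop_face from where it was at the start of the episode above 0.003 m).
It fails at once if the pod is forced: more than 20 N between the pod and the stand (rod or collar) (contact force between pod and stand above 20 N).
It fails at once if a plaster model or jar is moved by more than 30 mm (distance of any of model_a, model_b, jar_a, jar_b, jar_c from where it was at the start of the episode above 0.03 m).
It also fails if it takes over 72 s, if anything falls off the work surface, if the arm or the gripper's body presses on something with over 40 N, if the wrist force passes 120 N, or if a joint passes its speed limit or range.

## Working session

There is one attempt and no reset: what is moved stays moved. The work goes in short steps, Python scripts to look and compute and a shell command to move; the robot and the scene stay as the last step left them, time stands still between calls to the robot, and variables do not carry over. Pictures are saved under pics/ and viewed, about 8 in all and at most 12, crops included, and the job is handed in when it is done.

```bash
mkdir -p pics; ls; cat > h.py <<'E'
import numpy as np, cv2
from workcell import bot
from scipy.spatial.transform import Rotation as R
def T_wc(name,obs=None):
    m=bot.camera_model(name)
    if 'rvec' in m:
        r=cv2.Rodrigues(np.array(m['rvec'],float))[0]; t=np.array(m['tvec'],float)
        T=np.eye(4); T[:3,:3]=r.T; T[:3,3]=-r.T@t; return T
    T=np.eye(4); T[:3,:3]=R.from_euler('xyz',obs['tcp_rot'],degrees=True).as_matrix(); T[:3,3]=obs['ee_pos']
    return T@np.array(m['tool_from_camera'])
def cloud(name,depth,obs=None):
    m=bot.camera_model(name)
    v,u=np.mgrid[0:400,0:640]
    xd=(u-m['cx'])/m['fx']; yd=(v-m['cy'])/m['fy']; x,y=xd.copy(),yd.copy()
    for _ in range(10):
        f=1+m['k1']*(x*x+y*y); x,y=xd/f,yd/f
    P=np.stack([x*depth,y*depth,depth],-1); T=T_wc(name,obs)
    return P@T[:3,:3].T+T[:3,3]
def save(n,im,scale=1): cv2.imwrite('pics/'+n,cv2.resize(im[...,::-1],None,fx=scale,fy=scale,interpolation=cv2.INTER_CUBIC))
E
python3 - <<'E'
from h import *
o=bot.get_obs(); print(o)
for n in ['top','side','wrist']:
    im,d=bot.camera(n); save(n+'0.png',im); np.savez('/tmp/'+n,im=im,d=d)
    c=cloud(n,d,o); np.save('/tmp/c_'+n,c)
    for l in ['pod','stand','collar','tip','bore','model_a','jar_a']:
        for r in bot.regions_of(n,l):
            p=c[r['pixels']&(d>0)]
            print(n,l,round(r['conf'],2),np.round(r['point']),np.round(np.median(p,0),3) if len(p) else None, np.round(np.percentile(p,98,axis=0)-np.percentile(p,2,axis=0),3) if len(p) else None, np.round(np.percentile(p[:,2],99),3) if len(p) else '')
a=cv2.imread('pics/top0.png');b=cv2.imread('pics/side0.png');cv2.imwrite('pics/both.png',np.vstack([a,b])[:, :] if 0 else cv2.resize(np.vstack([a,b]),(480,600)))
print(bot.get_obs()['time'])
E
```

```text
pics
{'time': 0.0, 'q': array([6.64619194e+01, 5.01021688e+00, 1.00361289e+01, 9.50998912e+01,
       2.60662801e-04, 9.00005941e+01]), 'qd': array([ 0.07649812, -0.13157922, -0.00840053, -0.06683832,  0.08466874,
        0.06482446]), 'joint_efforts': array([-1.27082694e-03, -5.20381987e+01,  4.64811015e+01,  1.62423350e-02,
       -1.46847492e-04,  2.85607250e-06]), 'ee_pos': array([0.21954067, 0.50399628, 0.19920657]), 'tcp_rot': array([-8.99997401e+01,  7.39792124e-02,  6.64613253e+01]), 'wrist_force': array([0.20861842, 0.15470265, 0.07847495]), 'torque': array([-0.04293194, -0.00691621, -0.00810705]), 'opening': 0.08550196351640262}
top pod 0.8 [235. 434.] [ 0.482 -0.296  0.027] [0.049 0.047 0.087] 0.105
top pod 0.65 [283. 432.] [ 0.377 -0.289  0.038] [0.072 0.074 0.132] 0.15
top stand 0.81 [153. 343.] [ 0.68  -0.083  0.016] [0.245 0.219 0.154] 0.16
top stand 0.6 [177. 307.] [ 0.628 -0.003  0.023] [0.065 0.061 0.034] 0.034
top collar 0.45 [169. 346.] [ 0.615 -0.092  0.158] [0.013 0.021 0.013] 0.163
top tip 0.88 [153. 341.] [ 0.677 -0.08   0.015] [0.249 0.222 0.161] 0.16
top tip
[... 1180 characters left out ...]
57] 0.159
side tip 0.71 [304. 370.] [ 0.477 -0.311  0.027] [0.048 0.046 0.099] 0.104
side bore 0.72 [324. 337.] [ 0.367 -0.312  0.038] [0.072 0.072 0.143] 0.149
side bore 0.68 [285. 399.] [ 0.57  -0.304  0.018] [0.032 0.035 0.067] 0.071
side bore 0.55 [305. 369.] [ 0.477 -0.311  0.027] [0.05  0.05  0.101] 0.104
side model_a 0.82 [212. 332.] [ 0.622 -0.021  0.022] [0.059 0.064 0.033] 0.034
side model_a 0.65 [170. 265.] [0.587 0.277 0.026] [0.058 0.062 0.03 ] 0.038
side model_a 0.6 [211. 370.] [ 0.687 -0.098  0.016] [0.286 0.267 0.16 ] 0.159
side jar_a 0.77 [178. 226.] [0.47  0.312 0.032] [0.037 0.038 0.052] 0.052
side jar_a 0.63 [255. 443.] [ 0.711 -0.321  0.039] [0.044 0.042 0.057] 0.058
1.2
```

View pics/top0.png

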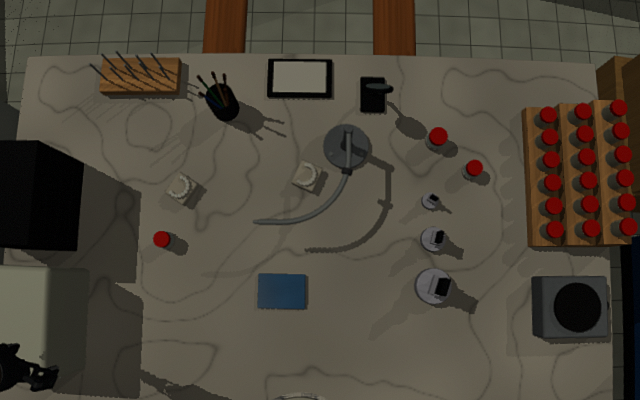

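View pics/side0.png

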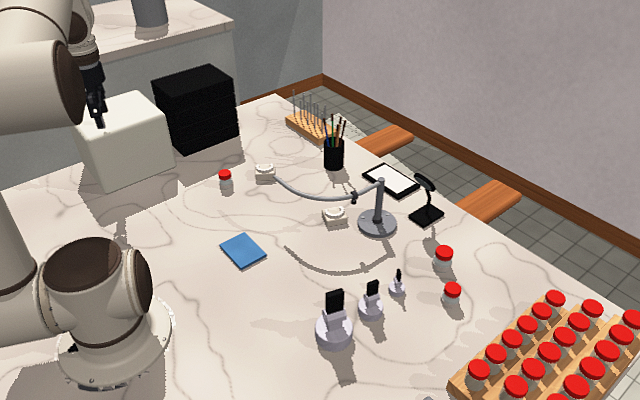

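The top view shows three pods: small (430,201), middle (434,240) and large (434,287). Their heights are 71, 105 and 150 mm. The middle one matches the 104 mm height and 50 mm wide puck. The rod's tip is at (256,222), the pillar at (347,145) and the collar at (347,170).

```bash
cat >> h.py <<'E'
from scipy.optimize import least_squares
def curve():
    a=np.linspace(0,60,61); p=[[-200,200-s] for s in a]
    th=np.linspace(0,np.pi/2,221); p+=[[-60-140*np.cos(t),140-140*np.sin(t)] for t in th]
    p+=[[-60+s,0] for s in range(1,50)]
    return np.array(p)/1000
def fit_stand(P,x0):
    from scipy.spatial import cKDTree
    C=curve(); c3=np.c_[C,np.full(len(C),.15)]
    def f(p):
        r=R.from_euler('z',p[2]).as_matrix(); Q=(P-[p[0],p[1],p[3]])@r
        return cKDTree(c3).query(Q)[0]-.006
    return least_squares(f,x0,loss='soft_l1',f_scale=.002)
E
cat > /tmp/a.py <<'E'
from h import *
for n in ['top','side']:
    z=np.load(f'/tmp/{n}.npz'); c=np.load(f'/tmp/c_{n}.npy'); d=z['d']
    r=[q for q in bot_r[n]][0] if 0 else None
    m=(d>0)&(c[...,2]>.138)&(c[...,2]<.165)&(c[...,0]>.42)&(c[...,0]<.78)&(c[...,1]>-.25)&(c[...,1]<.25)
    P=c[m]; print(n,len(P),P.min(0),P.max(0))
    best=min((fit_stand(P,[.68,-.09,y,0]) for y in np.arange(0,6.3,.5)),key=lambda s:s.cost)
    p=best.x; print('stand',np.round(p[:2],4),np.degrees(p[2]),p[3],'rms',np.sqrt(np.mean(best.fun**2)))
    for name,q in [('tip',[-.2,.2]),('bs',[-.2,.14]),('cen',[-.06,.14])]:
        print(name,np.round(p[:2]+R.from_euler('z',p[2]).as_matrix()[:2,:2]@q,4))
    m=(d>0)&(c[...,2]>.085)&(c[...,2]<.12)&(abs(c[...,0]-.48)<.05)&(abs(c[...,1]+.3)<.05)
    if n=='top': m&=c[...,2]>.098
    P=c[m]; 
    rect=cv2.minAreaRect((P[:,:2]*1000).astype(np.float32)); print('tab',len(P),rect,P[:,2].max())
    m=(d>0)&(c[...,2]>.02)&(c[...,2]<.032)&(abs(c[...,0]-.48)<.05)&(abs(c[...,1]+.3)<.05)
    print('puck',cv2.minEnclosingCircle((c[m][:,:2]*1000).astype(np.float32)))
z=np.load('/tmp/top.npz'); save('crop1.png',z['im'][190:320,380:500],5)
E
python3 /tmp/a.py
```

```text
top 994 [ 0.50005195 -0.10389254  0.14119377] [0.77927168 0.22901536 0.1640993 ]
stand [ 0.7155 -0.0928] 3.082615993194079 0.0001789325599527733 rms 0.032420019574769574
tip [0.505  0.0962]
bs [0.5082 0.0362]
cen [0.648  0.0438]
tab 54 ((484.61065673828125, -302.6499938964844), (10.016519546508789, 25.928192138671875), 75.2391357421875) 0.10814578431505506
puck ((484.479736328125, -302.2799072265625), 29.02050018310547)
side 627 [ 0.49993977 -0.1112442   0.13825905] [0.77992048 0.22456704 0.16271364]
stand [ 0.7168 -0.099 ] 3.0319700640351464 8.110425190873873e-05 rms 0.026546918818692575
tip [0.5065 0.0902]
bs [0.5097 0.0303]
cen [0.6495 0.0377]
tab 105 ((485.48004150390625, -305.4638671875), (12.999369621276855, 27.29689598083496), 69.60115051269531) 0.10644284134323356
puck ((482.8243103027344, -305.8019714355469), 28.14147186279297)
```

View pics/crop1.png

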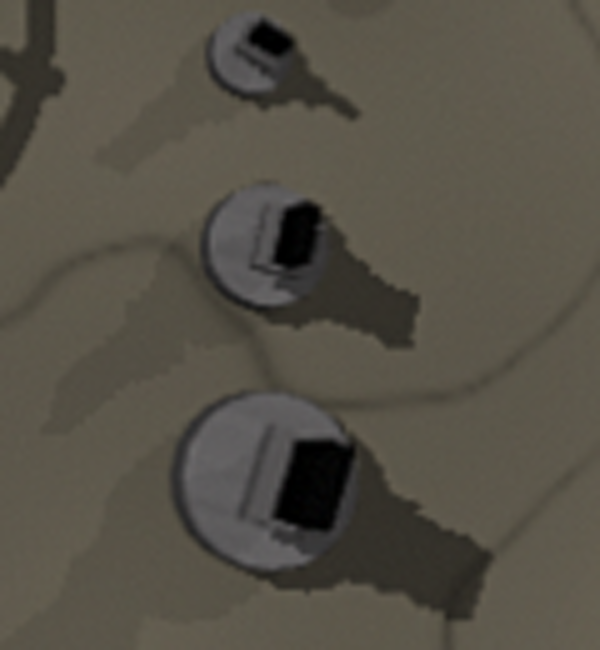

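Middle pod confirmed: the puck is 58 mm across and the tab 10x26 mm (crop centre (265,245)). Its pose is about (0.4845,-0.3025), with the bore at -14.8°. I'll first pass over the rod for a close wrist view, then go to the pod.

```bash
python3 -m jog '[[0,1,-1.6,0.4,0,0,0],[0,2,-3.2,0.8,0,0,0],[0,3,-4.8,1.2,0,0,0],[0,4,-6.4,1.6,0,0,0],[0,5,-8,2,0,0,0]]'
python3 -m jog '[[0,1,-1.6,0.4,0,0,0],[0,2,-3.2,0.8,0,0,0],[0,3,-4.8,1.2,0,0,0],[0,4,-6.4,1.6,0,0,-1],[0,4.5,-7.5,2,0,0,-2]]'
python3 -m jog '[[0,0.5,-1,0.4,0,0,0],[0,0.5,-1,0.4,0,0,0]]'
cat > look.py <<'E'
import sys; from h import *
o=bot.get_obs(); im,d=bot.camera('wrist'); save(sys.argv[1]+'.png',im); c=cloud('wrist',d,o); np.savez('/tmp/'+sys.argv[1],im=im,d=d,c=c)
print(o['time'],o['ee_pos'],o['tcp_rot'],o['q'],o['wrist_force'],o['opening'])
E
python3 look.py w1; python3 -c "
from h import *
print(np.round(bot.camera_model('wrist')['tool_from_camera'],4))"
```

```text
time: 1.7
ee_pos: [0.3452, 0.3026, 0.2505]
tcp_rot: [-90.0, -0.0, 66.5]
wrist_force: [1.0, 0.9, 0.6]
opening: 0.0853
time: 2.2
ee_pos: [0.4583, 0.1142, 0.3001]
tcp_rot: [-90.0, 0.0, 56.2]
wrist_force: [0.6, 0.3, 0.5]
opening: 0.0851
time: 2.4
ee_pos: [0.4709, 0.0893, 0.3108]
tcp_rot: [-90.1, -0.0, 56.3]
wrist_force: [0.6, 1.1, -0.8]
opening: 0.0852
2.4 [0.4709432  0.08929822 0.31077767] [-9.00788114e+01 -3.33083121e-02  5.62631189e+01] [ 1.07574891e+01 -6.62201566e-01  1.69526751e+01  1.07535315e+02
 -3.14746623e-02  4.44943712e+01] [ 0.58756777  1.08905764 -0.77879416] 0.0852061118144999
[[ 1.000e+00 -3.000e-04 -2.000e-04  6.000e-04]
 [ 1.000e-04 -2.884e-01  9.575e-01 -1.742e-01]
 [-3.000e-04 -9.575e-01 -2.884e-01  7.340e-02]
 [ 0.000e+00  0.000e+00  0.000e+00  1.000e+00]]
```

View pics/w1.png

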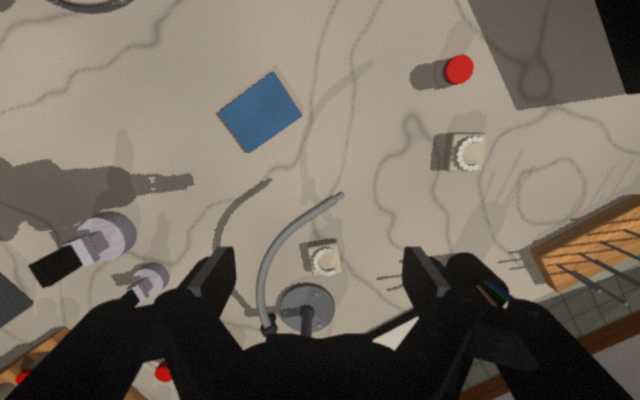

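The wrist view shows the rod from its tip at (342,194) round to the collar at (268,322). I'll fit the stand and the collar angle from this cloud.

```bash
cat > /tmp/b.py <<'E'
from h import *
for n in ['w1','top','side']:
    z=np.load(f'/tmp/{n}.npz'); d=z['d']; im=z['im']
    c=z['c'] if 'c' in z else np.load(f'/tmp/c_{n}.npy')
    m=(d>0)&(c[...,2]>.135)&(c[...,2]<.17)&(c[...,0]>.45)&(c[...,0]<.72)&(c[...,1]>-.15)&(c[...,1]<.15)
    p=np.array([.7155,-.095,np.radians(3),0])
    C=curve()
    for it in range(4):
        Q=(c-[p[0],p[1],p[3]])@R.from_euler('z',p[2]).as_matrix()
        from scipy.spatial import cKDTree
        dist,i=cKDTree(C).query(Q[...,:2]); s=i
        mm=m&(dist<(.02 if it==0 else .009))&(i<250)
        sel=mm&(i<180) 
        f=fit_stand(c[sel],p); p=f.x
    Q=(c-[p[0],p[1],p[3]])@R.from_euler('z',p[2]).as_matrix()
    P=Q[sel]
    # tip extent and width residual
    tipy=np.sort(P[:,1])[-5:]
    print(n,sel.sum(),'stand',np.round(p[:2],4),np.degrees(p[2]),p[3],'rms',np.sqrt(np.mean(f.fun**2)),'tip y',tipy)
    r=R.from_euler('z',p[2]).as_matrix()[:2,:2]
    print({k:np.round(p[:2]+r@q,4) for k,q in [('tip',[-.2,.2]),('bs',[-.2,.14]),('cen',[-.06,.14])]})
    th=np.degrees(np.arctan2(.14-Q[...,1],-.06-Q[...,0])); rr=np.hypot(Q[...,0]+.06,Q[...,1]-.14)
    k=m&(abs(rr-.14)<.013)&(th>50)&(th<95)
    for a in range(56,94):
        w=k&(th>=a)&(th<a+1)
        if w.sum(): print((a,w.sum(),round(np.ptp(rr[w])*1e3,1),round(Q[...,2][w].max()*1e3,1),int(im[w].mean())),end=' ')
    print()
E
python3 /tmp/b.py
```

```text
w1 1240 stand [ 0.7129 -0.0946] 2.400270300401662 0.0001097330909203254 rms 0.0007811169130723677 tip y [0.2045876  0.20501734 0.20522244 0.20547361 0.20570363]
{'tip': array([0.5047, 0.0969]), 'bs': array([0.5072, 0.0369]), 'cen': array([0.6471, 0.0428])}
(56, np.int64(15), np.float64(11.0), np.float64(156.9), 114) (57, np.int64(11), np.float64(9.3), np.float64(157.1), 111) (58, np.int64(16), np.float64(11.0), np.float64(157.4), 113) (59, np.int64(15), np.float64(10.7), np.float64(158.0), 106) (60, np.int64(9), np.float64(9.5), np.float64(156.0), 110) (61, np.int64(13), np.float64(10.1), np.float64(156.8), 109) (62, np.int64(14), np.float64(11.0), np.float64(155.5), 106) (63, np.int64(14), np.float64(10.7), np.float64(156.6), 110) (64, np.int64(14), np.float64(10.9), np.float64(157.2), 111) (65, np.int64(12), np.float64(9.6), np.float64(156.2), 109) (66, np.int64(12), np.float64(10.8), np.float64(157.4), 108) (67, np.int64(15), np.float64(9.7), np.float64(156.9), 108) (68, np.int64(11), np.float64(9.3), np.float64(156.7), 110) (69, np.int64(14), np.float64(8.9), np.float64(156.9), 1
[... 4836 characters left out ...]
nt64(5), np.float64(11.5), np.float64(154.8), 143) (83, np.int64(2), np.float64(7.5), np.float64(154.7), 137) (84, np.int64(3), np.float64(5.2), np.float64(154.4), 166) (85, np.int64(6), np.float64(3.9), np.float64(156.9), 119) (86, np.int64(2), np.float64(4.5), np.float64(154.4), 140) (87, np.int64(6), np.float64(11.8), np.float64(156.9), 154) (88, np.int64(3), np.float64(3.8), np.float64(153.4), 100) (89, np.int64(5), np.float64(7.4), np.float64(155.8), 139) (90, np.int64(4), np.float64(5.4), np.float64(157.9), 152) (91, np.int64(2), np.float64(0.3), np.float64(152.3), 112) (92, np.int64(4), np.float64(7.2), np.float64(156.8), 147) (93, np.int64(4), np.float64(6.0), np.float64(157.8), 132)
```

```bash
python3 -m jog '[[0,0.1,-2,0,0,0,1],[0,0.2,-4,0,0,0,2],[0,0.3,-6,0,0,0,3],[0,0.4,-8,0,0,0,3.8],[0,0.5,-10,0,0,0,3.8]]'
python3 -m jog '[[0,0,-2,-0.5,0,0,0],[0,0,-3.7,-1.5,0,0,0],[0,0,-4.7,-3,0,0,0],[0,0,-4.7,-4.4,0,0,0],[0,0,-4.7,-4.4,0,0,0]]'
python3 look.py w2
cat > /tmp/c.py <<'E'
from h import *
z=np.load('/tmp/w2.npz'); d=z['d']; c=z['c']
near=(d>0)&(np.hypot(c[...,0]-.4845,c[...,1]+.3025)<.045)
for lo,hi in [(.099,.11),(.04,.095),(.022,.031)]:
    m=near&(c[...,2]>lo)&(c[...,2]<hi); P=(c[m][:,:2]*1000).astype(np.float32)
    if len(P)>3: print(lo,len(P),cv2.minAreaRect(P),cv2.minEnclosingCircle(P),np.percentile(c[m][:,2],[50,95]))
E
python3 /tmp/c.py
```

```text
time: 2.95
ee_pos: [0.4818, -0.1588, 0.3098]
tcp_rot: [-90.0, -0.0, 75.7]
wrist_force: [1.2, 0.5, -0.1]
opening: 0.0851
time: 3.45
ee_pos: [0.4801, -0.274, 0.1943]
tcp_rot: [-89.5, -0.2, 75.4]
wrist_force: [0.4, 0.4, 0.1]
opening: 0.0852
3.45 [ 0.48011337 -0.27402862  0.19425307] [-89.50050558  -0.15015831  75.44130771] [-2.97240749e+01  5.83134152e+00  1.03663860e+01  9.50564258e+01
  1.42542138e-02 -1.51661020e+01] [0.36268685 0.43025311 0.06323402] 0.08521148867346512
0.099 269 ((484.694091796875, -301.0732116699219), (9.94124984741211, 25.14980125427246), 76.35192108154297) ((484.7066955566406, -301.1532287597656), 13.114410400390625) [0.10400204 0.10502651]
0.04 434 ((484.9180603027344, -301.1294860839844), (23.008275985717773, 30.139915466308594), 76.47757720947266) ((485.0649108886719, -300.8667297363281), 18.583635330200195) [0.06263439 0.0895501 ]
0.022 1015 ((484.0400390625, -300.60064697265625), (57.45667266845703, 54.380619049072266), 59.85736846923828) ((485.0965270996094, -301.05133056640625), 28.886798858642578) [0.02599737 0.02724083]
```

View pics/w2.png

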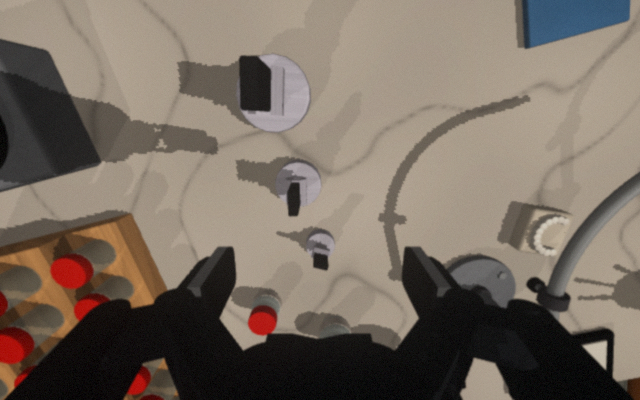

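The view shows the middle pod at (300,185) between the large one (275,92) and the small one (320,242). The measured pose is sharp: (0.4848,-0.3011), jaw axis 76.4°. I'll descend and grasp.

```bash
python3 -m jog '[[0,0.1,-1,0,0,0,0.2],[0,0.1,-1,0,0,0,0.2],[0,0.1,-1,-1.5,0,0,0.2],[0,0.1,-1,-3,0,0,0.2],[0,0.1,-1,-4,0,0,0.2]]' 40
python3 -m jog '[[0,0,0,-0.7,0,0,0],[0,0,0,-1.2,0,0,0],[0,0,0,-1.2,0,0,0]]' 
python3 -m jog '[[1,0,0,0,0,0,0],[1,0,0,0,0,0,0],[1,0,0,0,0,0,0],[1,0,0,0,0,0,0],[1,0,0,0,0,0,0]]' 60
python3 -m jog '[[1,0,0,0,0,0,0],[1,0,0,0,0,0,0],[1,0,0,0,0,0,0],[1,0,0,0,0,0,0],[1,0,0,0,0,0,0]]' 60
```

```text
time: 4.0
ee_pos: [0.4853, -0.2993, 0.1]
tcp_rot: [-90.1, 0.0, 76.5]
wrist_force: [0.1, 0.1, 0.0]
opening: 0.0853
time: 4.3
ee_pos: [0.4849, -0.2996, 0.07]
tcp_rot: [-90.0, -0.0, 76.5]
wrist_force: [0.6, 0.6, 0.3]
opening: 0.0851
time: 4.8
ee_pos: [0.4847, -0.3006, 0.0702]
tcp_rot: [-90.0, 0.0, 76.5]
wrist_force: [0.4, -0.9, 0.8]
opening: 0.0121
time: 5.3
ee_pos: [0.4848, -0.3007, 0.0703]
tcp_rot: [-90.0, 0.0, 76.5]
wrist_force: [-0.9, -2.5, 4.4]
opening: 0.0066
```

```bash
python3 -m jog '[[1,0,0,0.5,0,0,0],[1,0,0,1.5,0,0,0],[1,0,0,3,0,0,0],[1,0,0,5,0,0,0],[1,0,0,6,0,0,0]]'
python3 -m jog '[[1,0,0,0,0,0,0],[1,0,0,0,0,0,0]]'
python3 look.py w3
```

```text
time: 5.8
ee_pos: [0.4849, -0.3003, 0.2242]
tcp_rot: [-90.2, 0.0, 76.5]
wrist_force: [0.4, -1.2, -2.6]
opening: 0.0063
time: 6.0
ee_pos: [0.4847, -0.3003, 0.2195]
tcp_rot: [-90.0, -0.0, 76.5]
wrist_force: [-0.1, -1.3, -3.0]
opening: 0.0069
6.0 [ 0.48468372 -0.30030231  0.21952383] [-8.99792746e+01 -2.40290730e-02  7.64701527e+01] [-3.17907542e+01  8.34373032e+00  1.59631744e+01  9.76466551e+01
  1.63247735e-02 -1.82609151e+01] [-0.06235343 -1.32565546 -3.01167655] 0.006860456802065342
```

View pics/w3.png

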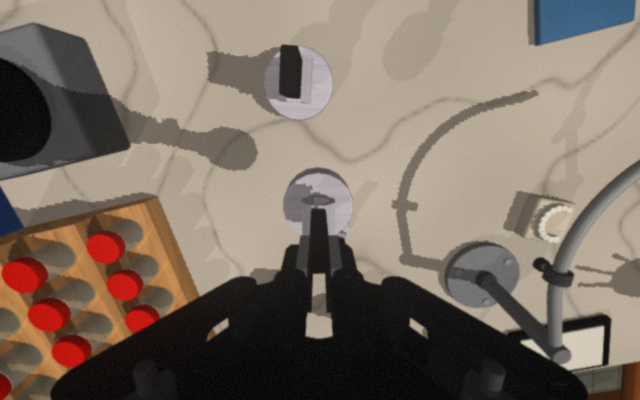

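Held well: the pod is upright under the fingers with its puck at (318,205). Next I'll check its pose in the hand and carry it over the rod to beyond the tip.

```bash
python3 -m jog '[[1,0,0.5,1,0,0,-0.8],[1,0,1.5,2,0,0,-2.2],[1,0.1,3.3,2,0,0,-3.7],[1,0.2,5.2,2,0,0,-5.2],[1,0.3,7.1,2,0,0,-6.7]]'
python3 -m jog '[[1,0.1,1.9,0,0,0,-1.5],[1,0.2,3.8,0,0,0,-3],[1,0.3,5.7,0,0,0,-4.5],[1,0.4,7.6,0,0,0,-6],[1,0.4,9.2,0,0,0,-7.4]]'
python3 -m jog '[[1,0,1,0,0,0,-0.7],[1,0,1.36,0,0,0,-0.7],[1,0,1.36,0,0,0,-0.7],[1,0,1.36,0,0,0,-0.7]]'
python3 look.py w4
cat > /tmp/d.py <<'E'
from h import *
for n in ['w3','w4']:
    z=np.load(f'/tmp/{n}.npz'); d=z['d']; c=z['c']
    tcp,rot={'w3':([.4847,-.3003,.2195],76.47),'w4':(bot.get_obs()['ee_pos'],bot.get_obs()['tcp_rot'][2])}[n]
    Q=(c-tcp)@R.from_euler('z',rot,degrees=True).as_matrix()
    near=(d>0)&(np.hypot(Q[...,0],Q[...,1])<.05)&(Q[...,2]<-.035)&(Q[...,2]>-.08)
    P=Q[near]*1000; print(n,len(P),np.percentile(P[:,2],[5,50,95]) )
    k=(P[:,2]>-50); print(cv2.minEnclosingCircle(P[k][:,:2].astype(np.float32)), cv2.minAreaRect(P[k][:,:2].astype(np.float32)))
    A=np.c_[P[k][:,:2],np.ones(k.sum())]; print('plane',np.linalg.lstsq(A,P[k][:,2],rcond=None)[0])
E
python3 /tmp/d.py
```

```text
time: 6.55
ee_pos: [0.4914, -0.1216, 0.268]
tcp_rot: [-89.8, 0.1, 42.6]
wrist_force: [1.9, 0.2, -2.6]
opening: 0.0067
time: 7.05
ee_pos: [0.5013, 0.1085, 0.2679]
tcp_rot: [-90.0, 0.2, 5.7]
wrist_force: [0.7, 0.0, -2.3]
opening: 0.0069
time: 7.45
ee_pos: [0.5019, 0.1397, 0.2691]
tcp_rot: [-90.0, 0.1, 2.6]
wrist_force: [0.1, -0.3, -2.9]
opening: 0.0065
7.45 [0.50191108 0.13974529 0.26909621] [-9.00405496e+01  8.15953554e-02  2.59004273e+00] [ 1.55714711e+01  3.25803741e+00  1.60847814e+01  1.02915363e+02
 -2.11840542e-02  1.02981416e+02] [ 0.11662035 -0.26627336 -2.94057434] 0.00651077145304874
w3 2575 [-56.34853845 -44.20839835 -42.95520981]
((-0.2635045349597931, -0.306787371635437), 28.834341049194336) ((-0.37087059020996094, 2.2298641204833984), (56.45527267456055, 52.477073669433594), 1.707889437675476)
plane [-6.60690595e-03 -1.15106760e-02 -4.41392095e+01]
w4 2568 [-56.16727321 -44.51648506 -43.30539991]
((-0.41900894045829773, 0.6898656487464905), 28.756940841674805) ((-0.6141586303710938, 2.885477066040039), (53.12434768676758, 56.40594482421875), 89.72943878173828)
plane [-9.76075304e-03 -1.35714540e-02 -4.44256089e+01]
```

```bash
python3 -m jog '[[1,0.03,0,-1,0,0,0],[1,0.06,0,-2.5,0,0,0],[1,0.06,0,-3.6,0,0,0],[1,0.06,0,-4.1,0,0,0],[1,0.06,0,-4.1,0,0,0]]'
python3 look.py w5
cat > /tmp/e.py <<'E'
from h import *
z=np.load('/tmp/w5.npz'); d=z['d']; c=z['c']; o=bot.get_obs(); im=z['im']
m=(d>0)&(c[...,2]>.142)&(c[...,2]<.162)&(c[...,0]>.48)&(c[...,0]<.53)&(c[...,1]<.11)&(c[...,1]>.03)
P=c[m]; print(len(P),P.min(0),P.max(0))
for y in np.arange(.03,.11,.008):
    k=(P[:,1]>y)&(P[:,1]<y+.008)
    if k.sum()>2: print(round(y+.004,3),k.sum(),np.round([P[k,0].min(),P[k,0].max(),np.median(P[k,0]),np.percentile(P[k,2],95)],4))
print(o['ee_pos'])
E
python3 /tmp/e.py
```

```text
time: 8.0
ee_pos: [0.5029, 0.1394, 0.1661]
tcp_rot: [-90.0, 0.1, 2.5]
wrist_force: [-0.6, 1.5, -2.8]
opening: 0.0069
8.0 [0.50294573 0.13941931 0.1660856 ] [-90.03914436   0.14080885   2.47897831] [ 1.54975565e+01  7.00220669e-01  1.87350101e+00  9.13192879e+01
 -6.41868217e-03  1.03018538e+02] [-0.64701463  1.50890124 -2.79388514] 0.006861152265473326
876 [0.5003516  0.03841907 0.14854627] [0.51223649 0.09839115 0.15722477]
0.042 75 [0.5004 0.512  0.5061 0.1566]
0.05 120 [0.5004 0.5122 0.506  0.1569]
0.058 129 [0.5007 0.5121 0.5063 0.1566]
0.066 122 [0.5006 0.5117 0.5066 0.1564]
0.074 124 [0.5009 0.5112 0.5057 0.1567]
0.082 126 [0.5006 0.5109 0.506  0.1565]
0.09 136 [0.5006 0.5104 0.5056 0.1566]
0.098 44 [0.5025 0.5093 0.5062 0.1552]
[0.50357367 0.13981652 0.16777586]
```

View pics/w5.png

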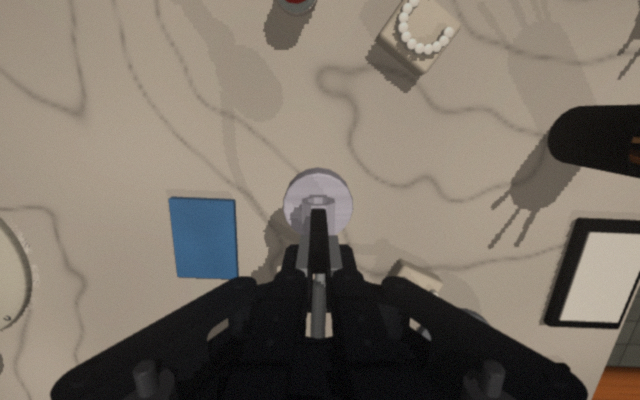

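The wrist view shows the rod under the gripper at (318,310), in line with the sleeve at (318,200). Rod and bore agree to about 0.5 mm, so I'll insert gently.

```bash
python3 -m jog '[[1,0.02,-0.5,0,0,0,0],[1,0.04,-0.9,0,0,0,0],[1,0.05,-1.1,0,0,0,0],[1,0.06,-1.3,0,0,0,0],[1,0.065,-1.5,0,0,0,0]]'
python3 -m jog '[[1,0.01,-0.15,0,0,0,0],[1,0.01,-0.3,0,0,0,0],[1,0.02,-0.45,0,0,0,0],[1,0.025,-0.6,0,0,0,0],[1,0.025,-0.6,0,0,0,0]]'
python3 - <<'E'
from workcell import bot
o=bot.get_obs(); print(o['wrist_force'],o['torque'],o['ee_pos'])
E
```

```text
time: 8.55
ee_pos: [0.5054, 0.1025, 0.1677]
tcp_rot: [-90.0, -0.0, 2.5]
wrist_force: [-1.4, -0.0, -2.6]
opening: 0.0067
time: 9.05
ee_pos: [0.5059, 0.0877, 0.1674]
tcp_rot: [-90.0, 0.0, 2.5]
wrist_force: [-0.6, -0.2, -1.8]
opening: 0.0067
[-0.57628743 -0.16543105 -1.82853869] [0.03376633 0.00653223 0.02719829] [0.50589241 0.08772932 0.1673569 ]
```

```bash
cat > way.py <<'E'
import numpy as np
C=np.array([.6472,.0430]); b=2.5; r=.1394
def arc(phi):
    a=np.radians(phi+b); return C-r*np.array([np.cos(a),np.sin(a)])
bs=arc(0); u=np.array([-np.sin(np.radians(b)),np.cos(np.radians(b))])
if __name__=='__main__':
    W=[(np.array([.5060,.0877]),0)]+[(bs+u*s,t) for s,t in [(.04,0),(.03,0),(.02,0),(.0,2.3)]]+[(arc(f),f) for f in (4,8,12,18,24,30,36,42,48,54,58,60,62,64)]
    W[4]=(bs+np.array([.0003,0]),2.3)
    for (p,t),(q,s) in zip(W,W[1:]): print(np.round(q,4),s,'units',np.round((q-p)/.025,3),round((s-t)/5,2))
E
python3 way.py
```

```text
[0.5062 0.0769] 0 units [ 0.008 -0.433] 0.0
[0.5066 0.0669] 0 units [ 0.017 -0.4  ] 0.0
[0.5071 0.0569] 0 units [ 0.017 -0.4  ] 0.0
[0.5082 0.0369] 2.3 units [ 0.047 -0.799] 0.46
[0.5087 0.0272] 4 units [ 0.019 -0.388] 0.34
[0.5101 0.0176] 8 units [ 0.058 -0.385] 0.8
[0.5122 0.0081] 12 units [ 0.084 -0.38 ] 0.8
[ 0.5166 -0.0058] 18 units [ 0.176 -0.557] 1.2
[ 0.5224 -0.0192] 24 units [ 0.233 -0.535] 1.2
[ 0.5296 -0.0319] 30 units [ 0.287 -0.508] 1.2
[ 0.5381 -0.0438] 36 units [ 0.339 -0.475] 1.2
[ 0.5478 -0.0547] 42 units [ 0.387 -0.437] 1.2
[ 0.5585 -0.0646] 48 units [ 0.43  -0.394] 1.2
[ 0.5703 -0.0732] 54 units [ 0.469 -0.347] 1.2
[ 0.5786 -0.0783] 58 units [ 0.332 -0.203] 0.8
[ 0.5828 -0.0806] 60 units [ 0.171 -0.093] 0.4
[ 0.5872 -0.0828] 62 units [ 0.174 -0.087] 0.4
[ 0.5916 -0.0848] 64 units [ 0.177 -0.081] 0.4
```

```bash
python3 -m jog '[[1,0.005,-0.25,0,0,0,0],[1,0.01,-0.5,0,0,0,0],[1,0.02,-0.75,0,0,0,0],[1,0.03,-1,0,0,0,0],[1,0.04,-1.23,0,0,0,0]]'
python3 -m jog '[[1,0.01,-0.2,0,0,0,0.1],[1,0.02,-0.4,0,0,0,0.2],[1,0.035,-0.6,0,0,0,0.33],[1,0.047,-0.8,0,0,0,0.46],[1,0.047,-0.8,0,0,0,0.46]]'
python3 - <<'E'
from workcell import bot
o=bot.get_obs(); print(o['wrist_force'],o['torque'],o['ee_pos'],o['tcp_rot'])
E
```

```text
time: 9.55
ee_pos: [0.5069, 0.0567, 0.1674]
tcp_rot: [-90.0, 0.0, 2.5]
wrist_force: [0.5, 0.9, -1.8]
opening: 0.0066
time: 10.05
ee_pos: [0.508, 0.0367, 0.1673]
tcp_rot: [-90.0, 0.0, 4.8]
wrist_force: [-0.7, -0.8, -2.4]
opening: 0.0067
[-0.71416734 -0.76245657 -2.40030268] [-0.05882002  0.11118506 -0.03355027] [0.50803283 0.03670586 0.16732773] [-9.00131364e+01  1.10392263e-02  4.84405931e+00]
```

```bash
python3 -m jog '[[1,0.007,-0.2,0,0,0,0.17],[1,0.019,-0.39,0,0,0,0.34],[1,0.045,-0.58,0,0,0,0.74],[1,0.077,-0.77,0,0,0,1.14],[1,0.161,-1.15,0,0,0,1.94]]'
python3 -m jog '[[1,0.05,-0.19,0,0,0,0.4],[1,0.11,-0.37,0,0,0,0.8],[1,0.176,-0.557,0,0,0,1.2],[1,0.176,-0.557,0,0,0,1.2]]'
python3 - <<'E'
from workcell import bot
o=bot.get_obs(); print(o['wrist_force'],o['torque'],o['ee_pos'],o['tcp_rot'])
E
```

```text
time: 10.55
ee_pos: [0.5121, 0.0085, 0.1675]
tcp_rot: [-90.0, -0.0, 14.7]
wrist_force: [0.3, 0.4, -2.3]
opening: 0.0061
time: 10.95
ee_pos: [0.5167, -0.006, 0.1674]
tcp_rot: [-90.0, -0.0, 20.6]
wrist_force: [-0.6, 0.8, -2.1]
opening: 0.0068
[-0.60760714  0.81506642 -2.05564072] [0.0250505  0.0110921  0.08240387] [ 0.51666231 -0.00595791  0.1673936 ] [-9.00161632e+01 -4.06504028e-03  2.05719840e+01]
```

```bash
python3 -m jog '[[1,0.11,-0.27,0,0,0,0.6],[1,0.233,-0.535,0,0,0,1.2],[1,0.37,-0.79,0,0,0,1.8],[1,0.52,-1.043,0,0,0,2.4],[1,0.52,-1.043,0,0,0,2.4]]'
python3 -m jog '[[1,0.165,-0.24,0,0,0,0.6],[1,0.339,-0.475,0,0,0,1.2],[1,0.53,-0.697,0,0,0,1.8],[1,0.726,-0.912,0,0,0,2.4],[1,0.726,-0.912,0,0,0,2.4]]'
python3 - <<'E'
from workcell import bot
o=bot.get_obs(); print(o['wrist_force'],o['torque'],o['ee_pos'],o['tcp_rot'])
E
```

```text
time: 11.45
ee_pos: [0.5297, -0.0319, 0.1673]
tcp_rot: [-90.0, 0.0, 32.5]
wrist_force: [-0.3, 0.1, -2.8]
opening: 0.0063
time: 11.95
ee_pos: [0.5478, -0.0543, 0.1672]
tcp_rot: [-90.0, 0.0, 44.5]
wrist_force: [-1.2, 0.2, -2.7]
opening: 0.0066
[-1.24752601  0.17769083 -2.72607724] [-0.01811437  0.05012067  0.01375187] [ 0.5478137  -0.05431653  0.16721867] [-8.99950642e+01  5.52611176e-03  4.44641215e+01]
```

```bash
python3 -m jog '[[1,0.21,-0.2,0,0,0,0.6],[1,0.43,-0.394,0,0,0,1.2],[1,0.66,-0.572,0,0,0,1.8],[1,0.899,-0.741,0,0,0,2.4],[1,1.063,-0.845,0,0,0,2.8]]'
python3 -m jog '[[1,0.08,-0.05,0,0,0,0.2],[1,0.168,-0.099,0,0,0,0.4],[1,0.168,-0.099,0,0,0,0.4]]'
python3 -c "
from workcell import bot
import numpy as np
for _ in range(1):
  o=bot.get_obs(); print(o['wrist_force'],o['torque'],o['ee_pos'],o['tcp_rot'])
from way import *
for f in np.arange(58,70,1): print(f,np.round((arc(f+1)-arc(f))/.025,3), np.round(arc(f),4))"
```

```text
time: 12.45
ee_pos: [0.5742, -0.0751, 0.1674]
tcp_rot: [-90.0, -0.0, 58.5]
wrist_force: [-0.2, -0.1, -1.5]
opening: 0.0065
time: 12.75
ee_pos: [0.5784, -0.0777, 0.1673]
tcp_rot: [-90.0, -0.0, 60.5]
wrist_force: [0.0, 0.7, -2.3]
opening: 0.0065
[ 0.03377506  0.69024092 -2.34020205] [-0.01569367  0.01190611 -0.00632529] [ 0.57840395 -0.07765795  0.16733928] [-8.99937264e+01 -1.11067521e-03  6.05051363e+01]
58 [ 0.085 -0.047] [ 0.5786 -0.0783]
59 [ 0.086 -0.046] [ 0.5807 -0.0795]
60 [ 0.087 -0.044] [ 0.5828 -0.0806]
61 [ 0.087 -0.043] [ 0.585  -0.0818]
62 [ 0.088 -0.041] [ 0.5872 -0.0828]
63 [ 0.089 -0.04 ] [ 0.5894 -0.0838]
64 [ 0.09  -0.038] [ 0.5916 -0.0848]
65 [ 0.09  -0.036] [ 0.5939 -0.0858]
66 [ 0.091 -0.035] [ 0.5961 -0.0867]
67 [ 0.091 -0.033] [ 0.5984 -0.0876]
68 [ 0.092 -0.032] [ 0.6007 -0.0884]
69 [ 0.093 -0.03 ] [ 0.603  -0.0892]
```

```bash
python3 -m jog '[[1,0.043,-0.023,0,0,0,0.1],[1,0.085,-0.047,0,0,0,0.2],[1,0.128,-0.07,0,0,0,0.3],[1,0.171,-0.093,0,0,0,0.4],[1,0.171,-0.093,0,0,0,0.4]]'
python3 -m jog '[[1,0.022,-0.011,0,0,0,0.05],[1,0.044,-0.022,0,0,0,0.1],[1,0.066,-0.033,0,0,0,0.15],[1,0.087,-0.044,0,0,0,0.2],[1,0.087,-0.044,0,0,0,0.2]]'
python3 -m jog '[[1,0.022,-0.011,0,0,0,0.05],[1,0.044,-0.022,0,0,0,0.1],[1,0.066,-0.032,0,0,0,0.15],[1,0.087,-0.043,0,0,0,0.2],[1,0.087,-0.043,0,0,0,0.2]]'
```

```text
time: 13.25
ee_pos: [0.5828, -0.0803, 0.1673]
tcp_rot: [-90.0, 0.0, 62.6]
wrist_force: [-0.8, 1.0, -3.4]
opening: 0.0063
time: 13.75
ee_pos: [0.5849, -0.0813, 0.1674]
tcp_rot: [-90.0, -0.0, 63.5]
wrist_force: [-0.6, 0.6, -2.2]
opening: 0.0065
time: 14.25
ee_pos: [0.5871, -0.0824, 0.1674]
tcp_rot: [-90.0, 0.0, 64.6]
wrist_force: [-0.2, -0.7, -2.1]
opening: 0.0063
```

```bash
python3 look.py w6; python3 - <<'E'
from h import *
import os
im,d=bot.camera('side'); save('x_side.png',im[140:260,300:440],5)
im,d=bot.camera('top'); save('x_top.png',im[120:240,290:410],5)
E
```

```text
14.25 [ 0.58707874 -0.08236118  0.16736019] [-8.99988264e+01  1.86849016e-04  6.45509442e+01] [-7.98598936e+00  1.03785830e+01  1.24505502e+01  9.20731428e+01
  1.73942259e-04  1.74630665e+01] [-0.200211   -0.66223666 -2.10933756] 0.006274768159855507
```

View pics/x_side.png

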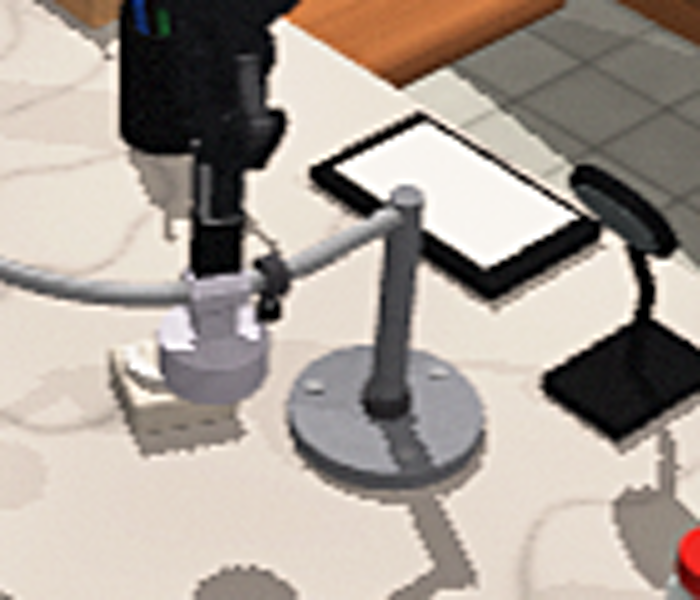

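The sleeve is on the rod just before the collar, at crop (268,285), with a small gap. I'll creep on.

```bash
python3 -m jog '[[1,0.022,-0.01,0,0,0,0.05],[1,0.044,-0.02,0,0,0,0.1]]'
```

```text
time: 14.6
ee_pos: [0.5882, -0.0828, 0.1674]
tcp_rot: [-90.0, -0.0, 65.1]
wrist_force: [1.1, 0.2, -2.5]
opening: 0.0066
```

```bash
python3 -m jog '[[1,0.011,-0.005,0,0,0,0.025],[1,0.022,-0.01,0,0,0,0.05]]'
```

```text
time: 14.8
ee_pos: [0.5887, -0.0831, 0.1674]
tcp_rot: [-90.0, 0.0, 65.3]
wrist_force: [0.0, 0.5, -2.3]
opening: 0.0067
```

```bash
python3 -m jog '[[1,0.011,-0.005,0,0,0,0.025],[1,0.022,-0.01,0,0,0,0.05]]'
```

```text
time: 15.0
ee_pos: [0.5892, -0.0833, 0.1674]
tcp_rot: [-90.0, -0.0, 65.5]
wrist_force: [0.5, -0.3, -2.5]
opening: 0.0065
```

```bash
python3 -m jog '[[1,0.011,-0.005,0,0,0,0.025],[1,0.022,-0.01,0,0,0,0.05]]'; python3 -m jog '[[1,0.011,-0.005,0,0,0,0.025]]'
```

```text
time: 15.2
ee_pos: [0.5898, -0.0836, 0.1674]
tcp_rot: [-90.0, 0.0, 65.8]
wrist_force: [-0.5, -0.2, -2.4]
opening: 0.0067
time: 15.3
ee_pos: [0.5901, -0.0837, 0.1674]
tcp_rot: [-90.0, 0.0, 65.9]
wrist_force: [-0.1, 0.4, -1.8]
opening: 0.0068
```

```bash
python3 -m jog '[[1,0.011,-0.005,0,0,0,0.025]]'
```

```text
time: 15.4
ee_pos: [0.5903, -0.0838, 0.1674]
tcp_rot: [-90.0, -0.0, 66.1]
wrist_force: [0.6, -0.1, -2.2]
opening: 0.0065
```

```bash
python3 -m jog '[[1,0.011,-0.005,0,0,0,0.025]]'
```

```text
time: 15.5
ee_pos: [0.5906, -0.084, 0.1674]
tcp_rot: [-90.0, 0.0, 66.2]
wrist_force: [-0.3, -0.6, -2.1]
opening: 0.0069
```

```bash
python3 -m jog '[[1,0.011,-0.005,0,0,0,0.025],[1,0.022,-0.01,0,0,0,0.05]]'
```

```text
time: 15.7
ee_pos: [0.5912, -0.0842, 0.1673]
tcp_rot: [-90.0, 0.0, 66.4]
wrist_force: [0.1, 0.1, -3.0]
opening: 0.0066
```

```bash
python3 -m jog '[[1,0.011,-0.005,0,0,0,0.025],[1,0.022,-0.009,0,0,0,0.05]]'
```

```text
time: 15.9
ee_pos: [0.5917, -0.0844, 0.1674]
tcp_rot: [-90.0, -0.0, 66.7]
wrist_force: [0.8, 0.3, -2.9]
opening: 0.0064
```

```bash
python3 -m jog '[[1,0.011,-0.005,0,0,0,0.025],[1,0.022,-0.009,0,0,0,0.05]]'
```

```text
time: 16.1
ee_pos: [0.5923, -0.0846, 0.1674]
tcp_rot: [-90.0, -0.0, 66.9]
wrist_force: [0.2, -0.6, -2.2]
opening: 0.0066
```

```bash
python3 -m jog '[[1,0.011,-0.005,0,0,0,0.025],[1,0.022,-0.009,0,0,0,0.05]]'
```

```text
time: 16.3
ee_pos: [0.5928, -0.0849, 0.1674]
tcp_rot: [-90.0, 0.0, 67.2]
wrist_force: [-0.4, 0.1, -2.9]
opening: 0.0064
```

```bash
python3 -m jog '[[1,0.011,-0.005,0,0,0,0.025],[1,0.022,-0.009,0,0,0,0.05]]'
```

```text
time: 16.5
ee_pos: [0.5934, -0.0851, 0.1674]
tcp_rot: [-90.0, 0.0, 67.4]
wrist_force: [0.5, 0.3, -2.9]
opening: 0.0065
```

```bash
python3 -m jog '[[1,0.011,-0.005,0,0,0,0.025],[1,0.022,-0.009,0,0,0,0.05]]'
```

```text
time: 16.7
ee_pos: [0.5939, -0.0853, 0.1674]
tcp_rot: [-90.0, -0.0, 67.7]
wrist_force: [-0.1, -0.8, -3.1]
opening: 0.0066
```

```bash
python3 -m jog '[[1,0.011,-0.005,0,0,0,0.025],[1,0.022,-0.009,0,0,0,0.05]]'
```

```text
time: 16.9
ee_pos: [0.5944, -0.0856, 0.1674]
tcp_rot: [-90.0, 0.0, 67.9]
wrist_force: [-0.6, -0.7, -1.6]
opening: 0.007
```

```bash
python3 -m jog '[[1,0.011,-0.005,0,0,0,0.025],[1,0.022,-0.009,0,0,0,0.05]]'
```

```text
time: 17.1
ee_pos: [0.5949, -0.0858, 0.1674]
tcp_rot: [-90.0, 0.0, 68.2]
wrist_force: [-2.2, 0.4, -1.1]
opening: 0.0066
```

```bash
python3 -m jog '[[1,0.011,-0.005,0,0,0,0.025],[1,0.022,-0.009,0,0,0,0.05]]'
```

```text
time: 17.3
ee_pos: [0.5954, -0.086, 0.1674]
tcp_rot: [-90.0, 0.0, 68.4]
wrist_force: [-2.7, 1.0, -1.6]
opening: 0.0067
```

Contact: force (-2.7, 1.0) N, straight back along the rod. I'll build it up gently.

```bash
python3 -m jog '[[1,0.011,-0.005,0,0,0,0.025],[1,0.022,-0.009,0,0,0,0.025]]'
```

```text
time: 17.5
ee_pos: [0.5958, -0.0861, 0.1673]
tcp_rot: [-90.0, 0.0, 68.5]
wrist_force: [-4.0, 0.7, -1.9]
opening: 0.0064
```

```bash
python3 -m jog '[[1,0.011,-0.005,0,0,0,0],[1,0.011,-0.005,0,0,0,0]]'
```

```text
time: 17.7
ee_pos: [0.5961, -0.0863, 0.1673]
tcp_rot: [-90.0, 0.0, 68.5]
wrist_force: [-4.7, 0.5, -0.4]
opening: 0.0064
```

```bash
python3 -m jog '[[1,0.011,-0.005,0,0,0,0],[1,0.022,-0.009,0,0,0,0]]'
```

```text
time: 17.9
ee_pos: [0.5966, -0.0864, 0.1672]
tcp_rot: [-89.9, 0.0, 68.5]
wrist_force: [-5.4, 2.0, -1.5]
opening: 0.0068
```

```bash
python3 -m jog '[[1,0.011,-0.005,0,0,0,0],[1,0.011,-0.005,0,0,0,0]]'
```

```text
time: 18.1
ee_pos: [0.5967, -0.0865, 0.1671]
tcp_rot: [-89.9, 0.0, 68.5]
wrist_force: [-5.9, 1.6, -1.4]
opening: 0.0066
```

```bash
python3 -m jog '[[1,0.011,-0.005,0,0,0,0],[1,0.022,-0.009,0,0,0,0]]'
```

```text
time: 18.3
ee_pos: [0.597, -0.0866, 0.1671]
tcp_rot: [-89.9, 0.0, 68.5]
wrist_force: [-8.5, 2.6, -1.5]
opening: 0.0067
```

```bash
python3 -m jog '[[1,0,0,0,0,0,0],[1,0,0,0,0,0,0]]'
```

```text
time: 18.5
ee_pos: [0.597, -0.0866, 0.1671]
tcp_rot: [-89.9, 0.0, 68.5]
wrist_force: [-7.6, 0.8, -2.4]
opening: 0.0069
```

```bash
python3 -m jog '[[1,0,0,0,0,0,0],[1,0,0,0,0,0,0],[1,0,0,0,0,0,0],[1,0,0,0,0,0,0],[1,0,0,0,0,0,0]]'; python3 -m jog '[[1,0,0,0,0,0,0],[1,0,0,0,0,0,0],[1,0,0,0,0,0,0],[1,0,0,0,0,0,0],[1,0,0,0,0,0,0]]'
python3 - <<'E'
from h import *
o=bot.get_obs(); print(o['wrist_force'],o['torque'])
c0=np.load('/tmp/c_top.npy'); im0=np.load('/tmp/top.npz')['im']
im,d=bot.camera('side'); save('y_side.png',im[140:260,300:440],5); np.savez('/tmp/side2',im=im,d=d)
E
```

```text
time: 19.0
ee_pos: [0.597, -0.0866, 0.1671]
tcp_rot: [-89.9, 0.0, 68.5]
wrist_force: [-7.6, 1.9, -2.4]
opening: 0.0066
time: 19.5
ee_pos: [0.597, -0.0867, 0.1671]
tcp_rot: [-89.9, 0.0, 68.5]
wrist_force: [-6.6, 2.4, -1.1]
opening: 0.0067
[-6.57206096  2.35554927 -1.12412028] [0.56090517 1.62981801 0.04092294]
```

View pics/y_side.png

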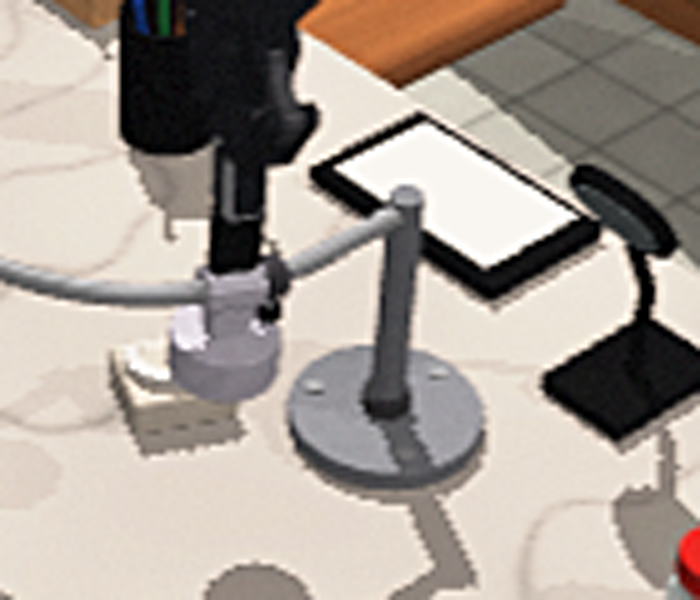

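The sleeve is flush against the collar at crop (272,290), with a steady 7–8 N at the wrist. Rod friction may take some of that, so I'll hold slightly firmer for another second, still well under the slip limit.

```bash
python3 -m jog '[[1,0.011,-0.004,0,0,0,0],[1,0.018,-0.007,0,0,0,0],[1,0.018,-0.007,0,0,0,0],[1,0.018,-0.007,0,0,0,0],[1,0.018,-0.007,0,0,0,0]]'; python3 -m jog '[[1,0,0,0,0,0,0],[1,0,0,0,0,0,0],[1,0,0,0,0,0,0],[1,0,0,0,0,0,0],[1,0,0,0,0,0,0]]'; python3 -m jog '[[1,0,0,0,0,0,0],[1,0,0,0,0,0,0],[1,0,0,0,0,0,0]]'
```

```text
time: 20.05
ee_pos: [0.5973, -0.0868, 0.1671]
tcp_rot: [-89.9, 0.0, 68.6]
wrist_force: [-7.2, 2.7, -0.6]
opening: 0.0065
time: 20.55
ee_pos: [0.5972, -0.0868, 0.1671]
tcp_rot: [-89.9, 0.0, 68.5]
wrist_force: [-8.2, 3.1, -1.3]
opening: 0.0067
time: 20.85
ee_pos: [0.5973, -0.0867, 0.167]
tcp_rot: [-89.9, 0.0, 68.6]
wrist_force: [-8.6, 3.0, -1.3]
opening: 0.0066
```

```bash
python3 -m jog '[[1,-0.02,0.008,-0.02,0,0,0],[1,-0.04,0.016,-0.04,0,0,0],[1,-0.04,0.016,-0.05,0,0,0],[1,-0.04,0.016,-0.05,0,0,0]]' 40
```

```text
time: 21.25
ee_pos: [0.597, -0.0865, 0.1664]
tcp_rot: [-90.0, -0.0, 68.5]
wrist_force: [-4.4, 1.8, 0.5]
opening: 0.0066
```

```bash
python3 -m jog '[[0.85,0,0,0,0,0,0],[0.75,0,0,0,0,0,0],[0.65,0,0,0,0,0,0],[0.5,0,0,0,0,0,0],[0.5,0,0,0,0,0,0]]' 20; python3 -m jog '[[0.5,0,0,0,0,0,0],[0.5,0,0,0,0,0,0],[0.5,0,0,0,0,0,0],[0.5,0,0,0,0,0,0]]'
```

```text
time: 21.75
ee_pos: [0.5974, -0.0867, 0.1662]
tcp_rot: [-90.0, -0.0, 68.5]
wrist_force: [-0.6, -0.1, -0.3]
opening: 0.0428
time: 22.15
ee_pos: [0.5972, -0.0867, 0.1661]
tcp_rot: [-90.0, -0.0, 68.5]
wrist_force: [0.5, 0.2, -0.6]
opening: 0.0425
```

Free, with no force left on the fingers. I'll lift straight up and check.

```bash
python3 -m jog '[[0.5,0,0,0.5,0,0,0],[0.5,0,0,1.2,0,0,0],[0.5,0,0,2.4,0,0,0],[0.5,0,0,3.6,0,0,0],[0.5,0,0,4.4,0,0,0]]'; python3 -m jog '[[0.5,-1,1,1,0,0,0],[0.5,-2,2,1,0,0,0],[0.5,-3,2,1,0,0,0],[0.5,-3.6,2,1,0,0,0],[0.5,-3.6,2,1,0,0,0]]'
python3 look.py w7
cat > /tmp/g.py <<'E'
from h import *
from way import *
z=np.load('/tmp/w7.npz'); c=z['c']; d=z['d']; im=z['im']
ctr=np.array([.597,-.0867])
near=(d>0)&(np.hypot(c[...,0]-ctr[0],c[...,1]-ctr[1])<.045)
for lo,hi in [(.192,.206),(.105,.13)]:
    m=near&(c[...,2]>lo)&(c[...,2]<hi); P=(c[m][:,:2]*1000).astype(np.float32)
    if len(P)>5: print(lo,len(P),cv2.minAreaRect(P),cv2.minEnclosingCircle(P),np.percentile(c[m][:,2],[5,50,95]))
rr=np.hypot(*(c[...,:2]-C).transpose(2,0,1)); th=np.degrees(np.arctan2(C[1]-c[...,1],C[0]-c[...,0]))-b
k=(d>0)&(abs(rr-.14)<.014)&(c[...,2]>.145)&(c[...,2]<.17)
for a in range(54,84):
    w=k&(th>=a)&(th<a+1)
    if w.sum(): print((a,int(w.sum()),round(float(np.ptp(rr[w]))*1e3,1),round(float(np.percentile(c[...,2][w],90))*1e3,1),int(im[w].mean())),end=' ')
a,_=bot.camera('side'),0
x=a[0][140:260,300:440]; y=im
cv2.imwrite('pics/fin.png',np.vstack([cv2.resize(x[...,::-1],(420,360)),cv2.resize(y[...,::-1],(420,240))]))
E
python3 /tmp/g.py
```

```text
time: 22.65
ee_pos: [0.5973, -0.0867, 0.2795]
tcp_rot: [-90.2, -0.0, 68.5]
wrist_force: [-0.4, -0.4, 0.5]
opening: 0.0428
time: 23.15
ee_pos: [0.5059, -0.0365, 0.3033]
tcp_rot: [-90.1, -0.0, 68.6]
wrist_force: [-0.8, 0.6, 1.2]
opening: 0.0425
23.15 [ 0.50592389 -0.03647255  0.30329412] [-9.01420406e+01 -4.47127458e-02  6.85575107e+01] [-4.12362648e+00  2.69581250e+00  1.94779669e+01  1.06633243e+02
  4.01552678e-04  1.73189187e+01] [-0.76099284  0.62977125  1.20135413] 0.042496406678639916
0.192 208 ((594.6725463867188, -84.60704803466797), (9.996413230895996, 26.406375885009766), 70.47518157958984) ((594.6817016601562, -84.056640625), 13.441731452941895) [0.19419359 0.19829949 0.19965639]
0.105 796 ((592.2257080078125, -84.54046630859375), (57.069332122802734, 52.08464813232422), 64.70004272460938) ((593.8477172851562, -85.36658477783203), 28.765811920166016) [0.11032474 0.12028326 0.12176593]
(54, 16, 10.3, 156.3, 112) (55, 16, 10.2, 155.9, 115) (56, 19, 11.5, 155.9, 110) (57, 17, 10.2, 156.7, 109) (58, 32, 15.3, 156.8, 96) (59, 66, 21.8, 163.5, 92) (60, 37, 21.4, 165.3, 91) (61, 18, 21.5, 158.9, 118) (62, 17, 21.4, 159.5, 126) (63, 15, 21.6, 158.8, 126) (64, 19, 21.5, 158.8, 127) (65, 14, 21.6, 157.9, 125) (66, 16, 21.5, 158.7, 126) (67, 15, 23.0, 159.3, 121) (68, 16, 21.7, 158.8, 131) (69, 15, 21.8, 158.8, 121) (70, 14, 22.1, 159.0, 129) (71, 13, 21.7, 159.3, 97) (72, 17, 20.8, 160.2, 58) (73, 15, 22.2, 159.9, 52) (74, 14, 22.4, 160.1, 49) (75, 14, 21.0, 160.2, 51) (76, 10, 19.5, 159.9, 62) (78, 3, 1.5, 155.8, 83) (79, 9, 4.1, 155.9, 104) (80, 8, 4.0, 156.1, 111) (81, 9, 5.5, 156.9, 112) (82, 13, 8.3, 156.3, 114) (83, 16, 10.6, 156.2, 118)
```

View pics/fin.png

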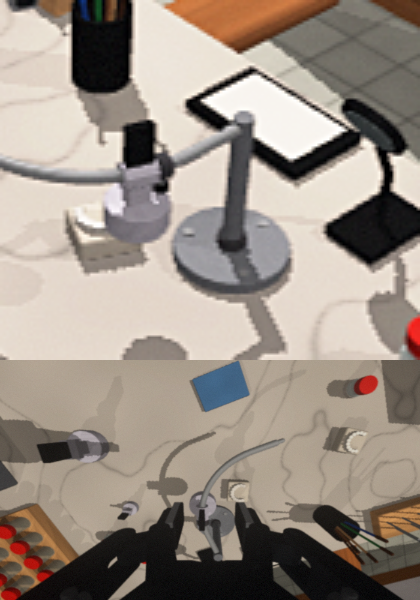

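```bash
python3 -c "
from workcell import bot
print(bot.job_done(), bot.get_obs()['time'])"
```

```text
the job is handed in; nothing more can be done
the job is handed in; nothing more can be done
```

I put the middle-sized pod on the rod, pressed it against the collar and let go. It now hangs lamp-down against the collar, and I handed the job in at about 23 s. The hand-in reported no verdict, so what follows rests on my own checks.

- **Pod:** I picked the one with the 58 mm puck and 104 mm height. It was gripped by its tab and stayed upright in the hand.
- **Threading:** the sleeve went over the tip and round the bend with no more than about 1 N of side force. It met the collar at about 65.5° round the bend.
- **Pressing:** the wrist read roughly 7–9 N for a bit over 2 s. I eased off to about 5 N before opening the fingers. That is the force at the wrist; the force at the collar itself cannot be measured, and rod friction may have taken some of it.
- **Final position:** the last wrist picture puts the bore about 15.4 mm before the collar face, with the pod tilted about 1°. The sleeve and collar show no gap. I did not check its speed separately, but it looked at rest.
- **Models and jars:** I felt no contact with any of them, but I did not measure their positions again.
- **Disagreement:** the collar's near face measured about 0.7° (1.7 mm) further along after the push than before, at the limit of the depth data. The two readings came from different views and slightly different fits. The wrist force stayed at or below about 9 N, under the 14 N slip limit, so I take it as measurement error, but I did not confirm that.

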